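Close the dust extractor and ready its crevice nozzle

TASK

The filter of the bench dust extractor has just been changed: push its filter door fully shut until it seats on its catch. Then draw the crevice nozzle (the one with the flat slit end down in the socket and a plain round collar on top) out of its leaning socket, turn it level and finish while still holding it level and still, all of it higher than the top of the extractor, ready for the hose. Leave the round brush in its socket and the other things on the bench where they are.

Things in the scene. Friction and masses are not known exactly. Their poses are not given: they have to be found in the camera images.
- filter_door (a joint): extractor's filter door, rad: 0 = shut and seated; grows as it opens towards the robot (starts 0.45 to 0.85). It swings freely on an upright hinge at its -y edge (right, seen from the robot) and stays where it is left. A sprung roller catch acts over the last 0.08 rad: about 8 N near the free edge carries it past 0.035 rad, then it snaps to 0 on a rigid stop and is held
- door_hinge (a point): point on the door's hinge axis, in the plane of its outer face, 100 mm above the bench. Its axes turn with the door: z up, y along the door from hinge to free edge, -x out of the outer face. The door is a flat white panel 228 mm wide, 188 mm high, 15 mm thick, 6 to 194 mm above the bench, with no protruding handle
- door_push (a point): point on the door's outer face to push at, 185 mm from the hinge axis, 43 mm from the free edge, 166 mm above the bench; axes as door_hinge. The extractor (240 x 240 mm) has its flat top 200 mm above the bench; a low round cap on it, from 78 mm behind the closed door's outer face, reaches to 222 mm
- nozzle_center (a point): mid-length point on the axis of the black crevice nozzle, 200 mm long. z runs along it from the slit end to the collar end. From here: flat slit end 28 x 12 mm at -100 to -55 mm, round body 30 mm diameter to +40 mm, round collar 36 mm diameter to +100 mm. Good to grip on the collar's lower half, about +60 mm, with the fingers closing level across the axis
- nozzle_slit (a point): tip of the nozzle's slit end, on its axis; axes as nozzle_center. At the start it stands on the floor of a plywood socket, 105 mm deep, 34 mm square inside, 42 mm outside; the nozzle leans 35 degrees from upright, the collar end away from the robot, and must be drawn out along its own z axis
- nozzle_top (a point): end of the nozzle's collar, on its axis; axes as nozzle_center
- nozzle: the crevice nozzle as a whole, 0.15 kg, centre of mass near nozzle_center; origin at the tip of its slit end, axes as nozzle_center
- brush_center (a point): middle of the round dusting brush standing in the other socket with the same lean: 30 mm handle down in the socket, round head 52 mm wide with brown bristles on top, 194 mm long; z axis towards the head. Leave it alone
- holder: fixed holder: brown base plate 160 x 250 x 15 mm with two leaning plywood sockets 140 mm apart, mouths up to 140 mm above the bench; the nozzle may be in either. Origin under the middle of the plate; x is the horizontal direction in which the sockets lean (away from the robot), y to the left
- glue_center (a point): middle of a glue bottle, 60 mm diameter, 160 mm tall; bystander
- block_center (a point): middle of a sanding block 110 x 65 x 33 mm lying on the bench; bystander
- can_center (a point): middle of a stain can, 80 mm diameter, 90 mm tall; bystander
Not all that is in view belongs to the job. Leave any blue, green or turquoise look-alike of the nozzle alone.

How it is judged:
By the outcome, as a careful person would: the job done as asked, in the order asked, and still so for the second after the job is handed in, while the arm keeps its last pose, push and grip.
It also fails if it takes over 58 s, if anything falls off the work surface, if the arm or the gripper's body presses on something with over 40 N, if the wrist force passes 120 N, or if a joint passes its speed limit or range.

ROBOT

A 6-joint arm with a two-finger parallel gripper is mounted at the origin on the work surface. World frame = base frame: x ahead of the robot, y to its left, z up, the work surface at z = 0. Lengths are in m, angles in rad, forces in N, time in s.
With the tool pointing down it reaches from about 0.225 to 0.725 m from the base axis. Payload 3.1 kg.
Tool frame: the origin (TCP) lies on the centre line of the jaws, within the pads' length; the fingertips stand 19 mm ahead of it and the grasp point (between the pads) is the TCP (r.finger_overhang is the distance from the TCP to the fingertips, in m); z points along the fingers, y is the line along which they close (so a half turn about z gives the same grasp; the last joint's range is limited). The gripper opens to 85 mm and grips with 20 to 120 N. Pads are 22 mm wide; open, the fingers measure 114 mm over their backs; the gripper's body (76 mm by 85 mm) begins 54 mm behind the grasp point. The pads swing forward as they close: fully open they stand 13 mm farther back than shut.
Start: joints at [1.201, 0.048, 0.099, 1.622, 0, 1.443], TCP at [0.126, 0.51, 0.25] pointing down, gripper open.
Joint ranges: [-2.91, 2.91], [-0.99, 1.94], [-1.21, 1.42], [-2.12, 2.29], [-1.49, 1.47], [-3.14, 3.14]. Speed limits (rad/s): [2.79, 2.79, 3.14, 3.14, 3.14, 3.14].

INTERFACE

Orientations are given as a unit quaternion [x, y, z, w].
In Python, from workcell import r gives the robot as it stands.
- The arm moves only by the tool step_arm, never from a script. Its argument "motion" is a list of rows, each an object with "xyz": the shift along the tool's x, y, z in mm, a list of three; "twist": the turn about the tool's z in degrees; "claw": the gripper's target within -1 to 1 (fully open at 1, half-way at 0, shut at -1). In form: [{"xyz": [x, y, z], "twist": twist, "claw": claw}, ...]. A call has exactly 5 rows; each row is the pose to reach, as a shift and turn from the pose commanded when the call began, along the tool's axes at that moment; what a row does not reach only later rows make up. A row lasts 1/12 s, in which the tool goes at most 41.7 mm and 7.16 degrees, less where a joint would pass 70% of its speed; a pose out of reach is approached as far as the arm can. A call with a gripper value outside its range is refused whole. The fingers move at their own pace and stop on an object; the grip force is fixed at half the most. Time passes only in rows, so rows that repeat a pose let the fingers close, or fill a call up. It gives the time, the measured TCP pose, the force, the opening and the grip force at its end, in the units of the state.
- r.observe(): the state, without advancing time (a new reading comes with each control period).
- r.get_image(name): name is "scene" or "side" or "wrist"; returns the picture (480x640x3 uint8, blue, green, red); there is no depth.
- r.camera_model(name): a dict with "fovy" (degrees; the focal length in pixels is half the picture's height over the tangent of half this angle, whatever the lens; pixels are square), "cx", "cy" (the principal point, pixels), "k1" (the pictures are not rectified: a ray, as slopes to the right and down, at radius r is drawn at 1 + k1 r^2 times it, then the intrinsics apply), "extrinsics" (4x4, takes a point from world to camera coordinates); the wrist camera has in their place "hand_eye" (4x4, takes a point from camera to tool coordinates, whose origin is the TCP and whose axes are the flange's). Camera axes: x right, y up, looking along -z (the intrinsics and any distortion apply to the point x, -y, -z); pixel columns grow to the right and rows downward; lengths in m; the calibration is good to about 2 mm. A picture is of the moment at which its call begins: read the wrist's pose just before it. camera_model takes no time and is no camera call.
- r.close_job(): hands the job in; it is judged then, once.
The state is a dict: "clock": time; "joint_positions": joint angles; "qvel": joint speeds; "tau": joint torques, N m; "eef_pos": TCP position; "tcp_rot": TCP orientation; "ft_force": force on the tool from outside, world axes, zero at the start; "wrist_torque": the same for the moment, N m; "width": finger opening in m; "grip_force": force on a finger pad.
Only numpy, scipy, OpenCV 4.12 (cv2) and the standard library are available. Lean on these libraries where they do the work, as an engineer would, in place of code of your own. Each camera call takes 0.05 s, during which the arm holds its last target. There are 200 camera calls.

## Working session

There is one attempt and no reset: what is moved stays moved. The work goes in short steps, Python scripts to look and compute and a tool call to move; the robot and the scene stay as the last step left them, time stands still between calls to the robot, and variables do not carry over. Pictures are saved under pics/ and viewed, at most 10 in all, crops included, and the job is handed in when it is done.

Besides the shell and the picture viewer there is one more tool, called after "Request:" as name(argument=value, ...), one argument or row to a line, values as JSON. step_arm: Moves the arm, as the interface text tells. Its arguments: {"type":"object","properties":{"motion":{"type":"array"}},"required":["motion"]}

```bash
mkdir -p pics; ls
python3 - <<'E'
from workcell import r
import cv2,numpy as np
np.set_printoptions(precision=4,suppress=True)
s=r.observe();print({k:np.round(v,3) for k,v in s.items()})
for n in("scene","side","wrist"):
    m=r.camera_model(n);print(n,m)
    cv2.imwrite(f"pics/{n}0.png",r.get_image(n))
E
```

```text
pics
{'clock': np.float64(0.0), 'joint_positions': array([ 1.201,  0.049,  0.098,  1.622, -0.   ,  1.443]), 'qvel': array([-0.001, -0.   ,  0.001,  0.   ,  0.001, -0.001]), 'tau': array([  0.001, -33.878,  32.002,   0.02 ,  -0.   ,  -0.   ]), 'eef_pos': array([0.126, 0.509, 0.249]), 'tcp_rot': array([ 0.121,  0.993, -0.001, -0.   ]), 'ft_force': array([-0.11 , -1.226,  0.724]), 'wrist_torque': array([-0.052, -0.004,  0.003]), 'grip_force': np.float64(0.0), 'width': np.float64(0.085)}
scene {'fovy': 50.95591951631676, 'cx': 319.74175666698704, 'cy': 243.5702229881122, 'k1': 0.037296146774747456, 'extrinsics': array([[-0.4521,  0.892 , -0.0031,  0.4153],
       [-0.7607, -0.3837,  0.5235,  0.3014],
       [ 0.4658,  0.239 ,  0.852 , -1.9208],
       [ 0.    ,  0.    ,  0.    ,  1.    ]])}
side {'fovy': 49.92012920855758, 'cx': 326.4145819065726, 'cy': 232.70262252224273, 'k1': -0.10136809659676706, 'extrinsics': array([[ 0.9911, -0.133 ,  0.0018, -0.6056],
       [ 0.0719,  0.5476,  0.8336, -0.0559],
       [-0.1118, -0.8261,  0.5523, -1.4267],
       [ 0.    ,  0.    ,  0.    ,  1.    ]])}
wrist {'fovy': 59.37633234058238, 'cx': 314.0940454737064, 'cy': 233.60256615186557, 'k1': -0.06719804553266216, 'hand_eye': array([[-0.0002,  0.9618,  0.2736,  0.0688],
       [ 1.    ,  0.0002,  0.0001, -0.0014],
       [ 0.    ,  0.2736, -0.9618, -0.1237],
       [ 0.    ,  0.    ,  0.    ,  1.    ]])}
```

View pics/scene0.png

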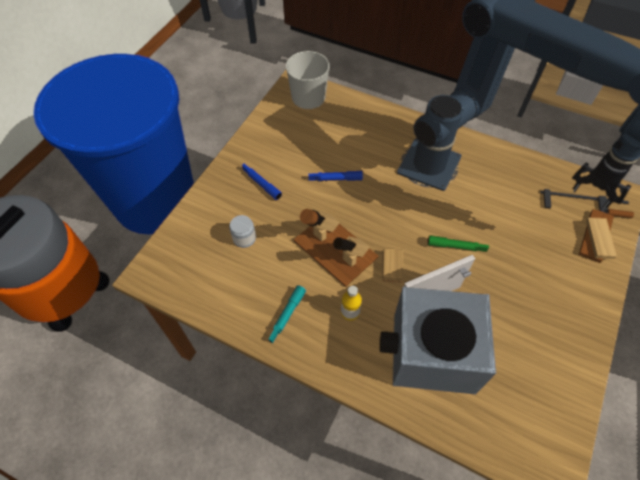

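View pics/side0.png

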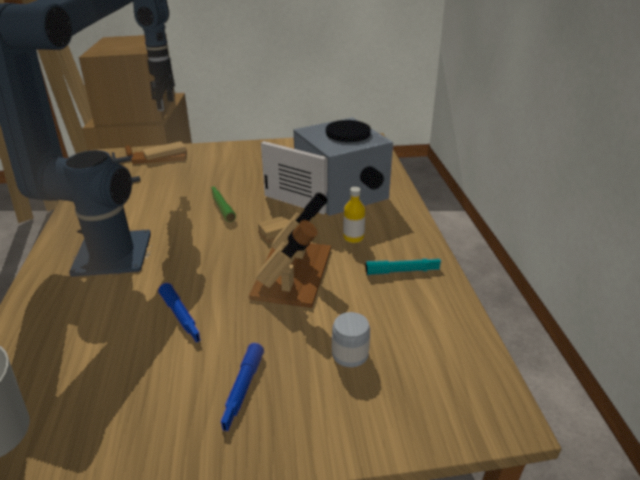

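Scene: black nozzle collar about (345,243), brown brush head about (312,217); blue (262,182),(335,176), green (457,243) and teal (287,313) are look-alikes to leave. The door is the white panel (405,290)-(473,262). Side: nozzle collar at (315,205), brush at (303,235), door at (262..327,142..208). I'll check that choice in a close crop.

```bash
python3 - <<'E'
import cv2,numpy as np
a=cv2.imread("pics/scene0.png")[195:295,285:395];b=cv2.imread("pics/side0.png")[125:315,235:405]
c=cv2.imread("pics/scene0.png")[245:400,370:510]
f=lambda i,w,h:cv2.resize(i,(w,h),interpolation=cv2.INTER_CUBIC)
L=np.vstack([f(a,330,300),f(c,271,300)[:, :] if 0 else cv2.copyMakeBorder(f(c,271,300),0,0,0,59,cv2.BORDER_CONSTANT)])
R=cv2.copyMakeBorder(f(b,470,525),0,75,0,0,cv2.BORDER_CONSTANT)
cv2.imwrite("pics/crop1.png",np.hstack([L,R]))
E
cat > h.py <<'E'
from workcell import r
import cv2,numpy as np
from scipy.optimize import least_squares
from scipy.spatial.transform import Rotation as Rn
np.set_printoptions(precision=4,suppress=True)
CM={n:r.camera_model(n) for n in("scene","side","wrist")}
def ext(n,s=None):
    m=CM[n]
    if n!="wrist":return np.array(m["extrinsics"])
    T=np.eye(4);T[:3,:3]=Rn.from_quat(s["tcp_rot"]).as_matrix();T[:3,3]=s["eef_pos"]
    return np.linalg.inv(T@np.array(m["hand_eye"]))
def proj(n,P,s=None):
    m=CM[n];E=ext(n,s);c=np.atleast_2d(P)@E[:3,:3].T+E[:3,3]
    u=np.c_[c[:,0],-c[:,1]]/-c[:,2:];f=240/np.tan(np.radians(m["fovy"]/2))
    u=u*(1+m["k1"]*(u**2).sum(1,keepdims=True))
    return u*f+[m["cx"],m["cy"]]
def tri(obs,s=None,p0=(.5,.1,.1)):
    g=least_squares(lambda p:np.concatenate([proj(n,p,s)[0]-u for n,u in obs]),p0);return g.x,np.abs(g.fun).max()
E
```

```text
(no output)
```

View pics/crop1.png

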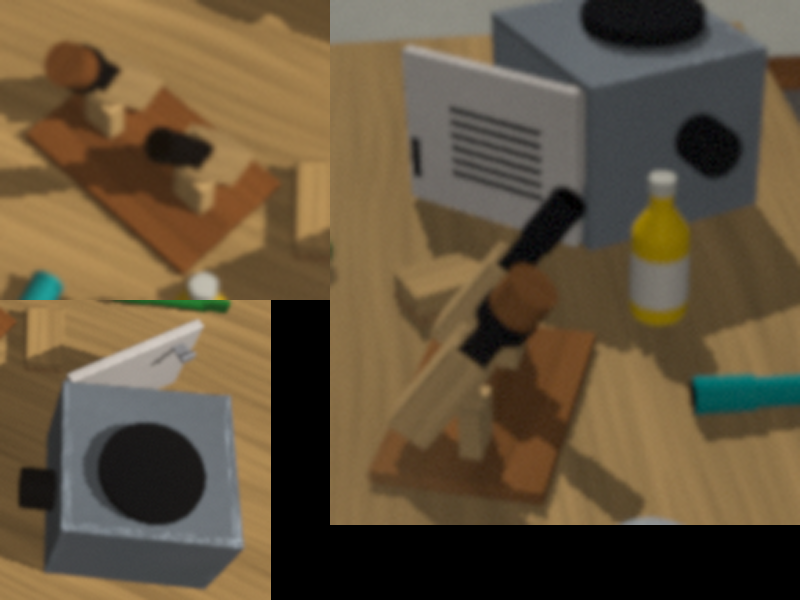

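Run:
```python
from h import *
# door
tops=[("scene",(404.1,285.3),0,.194),("scene",(473.3,255.3),.228,.194),("side",(262.1,142),.228,.194),("side",(326.1,158.6),0,.194),("side",(325.4,213.6),0,.006),("side",(264.7,193.7),.228,.006)]
def fd(p):
    d=np.array([np.cos(p[2]),np.sin(p[2])])
    return np.concatenate([proj(n,np.r_[p[:2]+d*l,z])[0]-u for n,u,l,z in tops])
g=least_squares(fd,[.6,.1,1.8]);print("door hinge xy, dir",g.x,np.degrees(g.x[2]));print(g.fun.reshape(-1,2))
cor=[((402,287.9),-.12,-.12),((487.8,294.6),-.12,.12),((494,371.5),.12,.12),((403.6,362.8),.12,-.12)]
def rot(a):return np.array([[np.cos(a),-np.sin(a)],[np.sin(a),np.cos(a)]])
def fe(p):return np.concatenate([proj("scene",np.r_[p[:2]+rot(p[2])@[x,y],.2])[0]-u for u,x,y in cor])
e=least_squares(fe,[.75,.2,0]);print("extr",e.x,np.degrees(e.x[2]),e.fun)
hc=[((293.3,238.3),-.08,-.125),((346.7,285.7),.08,-.125),((378.3,255.7),.08,.125),((340,224),-.08,.125)]
for perm in range(2):
    def fh(p):return np.concatenate([proj("scene",np.r_[p[:2]+rot(p[2])@[x,y],.015])[0]-u for u,x,y in (hc if perm==0 else [((346.7,285.7),.08,-.125),((378.3,255.7),.08,.125)]+[])])
    if perm: break
    q=least_squares(fh,[.45,-.1,0]);print("holder",q.x,np.degrees(q.x[2]),q.fun)
t,er=tri([("side",(322.5,198.4)),("scene",(337.3,243.3))]);print("nozzle top",t,er)
b,er=tri([("side",(300.1,218.3)),("scene",(352,243.5))]);print("collar low?",b,er,t-b)
```

```text
door hinge xy, dir [0.6236 0.1217 2.473 ] 141.690836041167
[[ 0.3819 -0.2605]
 [-1.0683  0.5907]
 [-0.219  -0.4555]
 [-0.863  -0.9482]
 [-0.1983 -0.4973]
 [ 0.8697  0.9136]]
extr [0.6929 0.2694 0.3754] 21.50617482452271 [-0.0535 -4.4731  0.2842 -4.0141  2.0144  3.5345 -2.2969  3.243 ]
holder [ 0.501  -0.1336  1.2065] 69.12965663573318 [  3.6086  17.7617 -17.4483   1.9428   4.7122 -12.3614  10.3554  -9.1385]
nozzle top [ 0.5851 -0.1105  0.193 ] 0.3564562583327415
collar low? [ 0.528  -0.0859  0.1243] 0.7681262198162244 [ 0.0571 -0.0246  0.0687]
```

Run:
```python
from h import *
def rot(a):return np.array([[np.cos(a),-np.sin(a)],[np.sin(a),np.cos(a)]])
hc=[((293.3,238.3),.08,-.125),((346.7,285.7),.08,.125),((378.3,255.7),-.08,.125)]
q=least_squares(lambda p:np.concatenate([proj("scene",np.r_[p[:2]+rot(p[2])@[x,y],.015])[0]-u for u,x,y in hc]),[.45,-.1,0]);print("holder",q.x,np.degrees(q.x[2]),q.fun)
# nozzle with 35deg lean along holder x
az=q.x[2];a=np.r_[np.sin(.6109)*np.cos(az),np.sin(.6109)*np.sin(az),np.cos(.6109)]
t=np.array([.5851,-.1105,.193]);print("axis",a,"slit",t-.2*a,"grip",t-.04*a)
print("top in holder frame",rot(-az)@(t[:2]-q.x[:2]), "slit", rot(-az)@((t-.2*a)[:2]-q.x[:2]))
print(proj("scene",[t,t-.06*a]),proj("side",[t,t-.06*a]))
s=r.observe();print("toolR\n",Rn.from_quat(s["tcp_rot"]).as_matrix())
```

```text
holder [ 0.4988 -0.1517 -0.3256] -18.656549457442143 [ 0.1715  0.5997 -0.803  -0.337   0.6633 -0.2293]
axis [ 0.5435 -0.1835  0.8191] slit [ 0.4764 -0.0738  0.0292] grip [ 0.5634 -0.1032  0.1602]
top in holder frame [0.0686 0.0666] slit [-0.0461  0.0666]
[[336.9546 243.6497]
 [344.312  245.3044]] [[322.1558 198.2272]
 [309.1001 213.5545]]
toolR
 [[-0.9709  0.2394 -0.0006]
 [ 0.2394  0.9709 -0.0017]
 [ 0.0002 -0.0019 -1.    ]]
```

Nozzle fits the +y socket (y=0.067 vs 0.070) and has a plain collar, and the door opens about 30°. Now I'll go round to the outer side of the door with the fingers shut.

Request:
step_arm(
  motion=[
    {"xyz": [-33,-25,0],"twist": 0,"claw": -1},
    {"xyz": [-66,-50,0],"twist": 0,"claw": -1},
    {"xyz": [-98,-75,0],"twist": 0,"claw": -1},
    {"xyz": [-131,-100,0],"twist": 0,"claw": -1},
    {"xyz": [-164,-125,0],"twist": 0,"claw": -1},
  ],
)

```text
clock: 0.57
eef_pos: [0.2555, 0.3475, 0.2499]
tcp_rot: [0.12, 0.993, -0.0, -0.0]
ft_force: [1.9, -0.3, -0.1]
width: 0.0256
grip_force: 0.0
```

Request:
step_arm(
  motion=[
    {"xyz": [-33,-25,0],"twist": -7,"claw": -1},
    {"xyz": [-66,-50,0],"twist": -14,"claw": -1},
    {"xyz": [-98,-75,0],"twist": -21,"claw": -1},
    {"xyz": [-131,-100,0],"twist": -28,"claw": -1},
    {"xyz": [-164,-125,0],"twist": -35,"claw": -1},
  ],
)

```text
clock: 0.98
eef_pos: [0.3631, 0.2148, 0.2501]
tcp_rot: [-0.137, 0.991, 0.0, -0.0]
ft_force: [0.3, 1.0, -0.5]
width: -0.0001
grip_force: 0.0
```

```bash
cat >> h.py <<'E'
def go(*targets):
    s=r.observe();p=s["eef_pos"];R=Rn.from_quat(s["tcp_rot"]).as_matrix()
    print("t",s["clock"],"p",p,"azx",np.degrees(np.arctan2(R[1,0],R[0,0])),"tilt",np.degrees(np.arccos(-R[2,2])),"F",s["ft_force"],"w",s["width"],s["grip_force"])
    for t in targets: print(t,"->",R.T@(np.array(t)-p)*1000)
E
python3 - <<'E'
from h import *
go([.415,.165,.166],[.5455,.29,.166])
E
```

```text
t 0.9833 p [0.3631 0.2148 0.2501] azx -164.3047358422493 tilt 0.011632962119683184 F [ 0.2898  0.9548 -0.5026] w -8.983310323650817e-05 0.0
[0.415, 0.165, 0.166] -> [-36.5203 -61.9841  84.0965]
[0.5455, 0.29, 0.166] -> [-195.9696   23.0522   84.0927]
```

Request:
step_arm(
  motion=[
    {"xyz": [-12,-20,0],"twist": -2,"claw": -1},
    {"xyz": [-24,-41,22],"twist": -5,"claw": -1},
    {"xyz": [-36,-62,50],"twist": -6,"claw": -1},
    {"xyz": [-36,-62,84],"twist": -6,"claw": -1},
    {"xyz": [-36,-62,84],"twist": -6,"claw": -1},
  ],
)

```text
clock: 1.4
eef_pos: [0.4074, 0.1634, 0.1563]
tcp_rot: [-0.184, 0.983, -0.0, -0.01]
ft_force: [-2.6, -0.3, -2.5]
width: 0.0
grip_force: 0.0
```

Run:
```python
from h import *
go([.47,.2175,.166],[.5455,.29,.166])
cv2.imwrite("pics/scene1.png",np.vstack([cv2.resize(r.get_image("scene")[180:340,340:520],None,fx=2.5,fy=2.5)]))
```

```text
t 1.4 p [0.4074 0.1634 0.1563] azx -158.75699007311567 tilt 1.0964778632232774 F [-2.6342 -0.3133 -2.5204] w 2.9961117006267942e-05 0.0
[0.47, 0.2175, 0.166] -> [-77.7109  27.7937 -11.0645]
[0.5455, 0.29, 0.166] -> [-174.332    68.0169  -12.7844]
```

View pics/scene1.png

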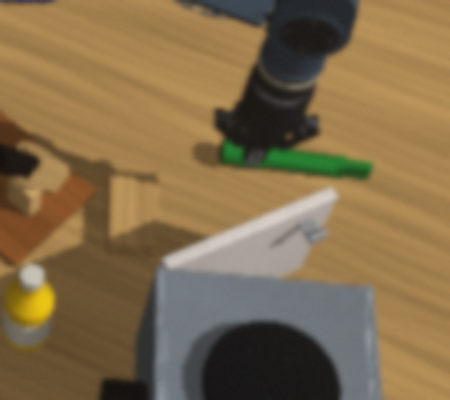

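The picture shows the shut fingers at crop (260,150), clear of and outside the door's face (160..335, 190..265). Pushing now.

Request:
step_arm(
  motion=[
    {"xyz": [-20,8,0],"twist": 0,"claw": -1},
    {"xyz": [-40,16,0],"twist": 0,"claw": -1},
    {"xyz": [-60,24,0],"twist": 0,"claw": -1},
    {"xyz": [-80,32,0],"twist": 0,"claw": -1},
    {"xyz": [-95,38,0],"twist": 0,"claw": -1},
  ],
)

```text
clock: 1.87
eef_pos: [0.4903, 0.2384, 0.1698]
tcp_rot: [-0.187, 0.982, 0.0, 0.002]
ft_force: [-0.1, -1.5, 0.3]
width: 0.0001
grip_force: 0.0
```

Request:
step_arm(
  motion=[
    {"xyz": [-12,5,0],"twist": 0,"claw": -1},
    {"xyz": [-24,10,0],"twist": 0,"claw": -1},
    {"xyz": [-36,15,0],"twist": 0,"claw": -1},
    {"xyz": [-46,20,0],"twist": 0,"claw": -1},
    {"xyz": [-52,24,0],"twist": 0,"claw": -1},
  ],
)

```text
clock: 2.28
eef_pos: [0.5287, 0.2785, 0.1694]
tcp_rot: [-0.186, 0.982, -0.0, 0.001]
ft_force: [-3.7, -3.7, 2.1]
width: -0.0003
grip_force: 0.0
```

Run:
```python
from h import *
go([.5455,.29,.166])
```

```text
t 2.2833 p [0.5287 0.2785 0.1694] azx -158.5241741286023 tilt 0.12320240478108287 F [-3.6591 -3.6725  2.1418] w -0.0003457204998099084 0.0
[0.5455, 0.29, 0.166] -> [-19.8549   4.5095   3.4447]
```

Just before the catch. I'll go on in small steps.

Request:
step_arm(
  motion=[
    {"xyz": [-4,1,0],"twist": 0,"claw": -1},
    {"xyz": [-8,2,0],"twist": 0,"claw": -1},
    {"xyz": [-12,3,0],"twist": 0,"claw": -1},
    {"xyz": [-15,4,0],"twist": 0,"claw": -1},
    {"xyz": [-15,4,0],"twist": 0,"claw": -1},
  ],
)

```text
clock: 2.7
eef_pos: [0.5369, 0.2855, 0.1662]
tcp_rot: [-0.186, 0.983, -0.001, -0.004]
ft_force: [-9.4, -2.3, 2.7]
width: -0.0002
grip_force: 0.0
```

Request:
step_arm(
  motion=[
    {"xyz": [-2,0,0],"twist": 0,"claw": -1},
    {"xyz": [-4,1,0],"twist": 0,"claw": -1},
    {"xyz": [-6,1,0],"twist": 0,"claw": -1},
    {"xyz": [-6,1,0],"twist": 0,"claw": -1},
    {"xyz": [-6,1,0],"twist": 0,"claw": -1},
  ],
)

```text
clock: 3.12
eef_pos: [0.5365, 0.2862, 0.1653]
tcp_rot: [-0.186, 0.983, -0.002, -0.011]
ft_force: [-21.2, -9.4, 8.3]
width: -0.0007
grip_force: 0.0
```

Request:
step_arm(
  motion=[
    {"xyz": [15,0,0],"twist": 0,"claw": -1},
    {"xyz": [35,-5,0],"twist": 0,"claw": -1},
    {"xyz": [55,-15,-20],"twist": 4,"claw": -1},
    {"xyz": [65,-30,-55],"twist": 10,"claw": -1},
    {"xyz": [70,-50,-90],"twist": 16,"claw": -1},
  ],
)

```text
clock: 3.53
eef_pos: [0.4961, 0.2173, 0.2558]
tcp_rot: [-0.046, 0.999, -0.0, -0.002]
ft_force: [1.7, 0.7, 1.2]
width: -0.0001
grip_force: 0.0
```

Run:
```python
from h import *
go([.54,-.0955,.33])
for n,c in(("scene",(240,400,360,520)),("side",(110,330,230,420))):
    pass
a=r.get_image("scene")[250:400,370:510];b=r.get_image("side")[110:260,240:400]
cv2.imwrite("pics/d1.png",np.hstack([cv2.resize(a,(373,400)),cv2.resize(b,(427,400))]))
```

```text
t 3.5333 p [0.4961 0.2173 0.2558] azx -174.78299787246863 tilt 0.23939466559111036 F [1.6905 0.6988 1.1984] w -7.659067294687732e-05 0.0
[0.54, -0.0955, 0.33] -> [ -14.9995 -315.5242  -74.1804]
```

View pics/d1.png

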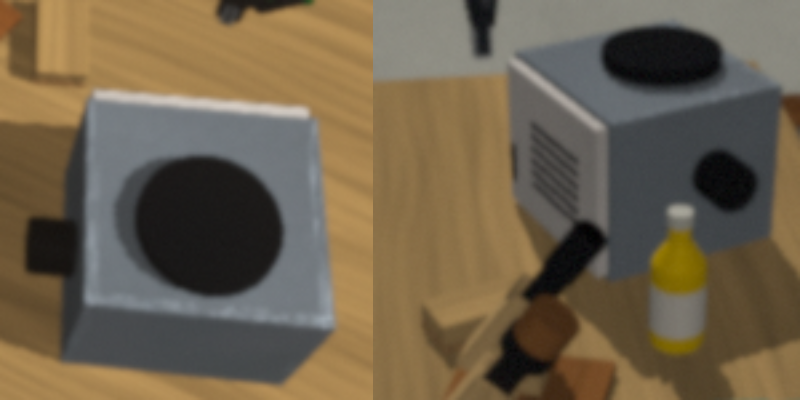

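The door's white edge lies parallel and flush along the extractor's front (crop (95,97)-(310,112)), and it took 23 N against the rigid stop, so it is seated. Next, over to the nozzle.

Request:
step_arm(
  motion=[
    {"xyz": [-2,-35,-18],"twist": 0,"claw": 1},
    {"xyz": [-4,-70,-36],"twist": 0,"claw": 1},
    {"xyz": [-6,-105,-54],"twist": 0,"claw": 1},
    {"xyz": [-8,-140,-74],"twist": 0,"claw": 1},
    {"xyz": [-10,-177,-74],"twist": 0,"claw": 1},
  ],
)

```text
clock: 4.05
eef_pos: [0.5271, 0.0411, 0.3355]
tcp_rot: [-0.048, 0.999, -0.0, 0.005]
ft_force: [0.9, -0.5, 0.8]
width: 0.0607
grip_force: 0.0
```

Request:
step_arm(
  motion=[
    {"xyz": [-1,-35,0],"twist": 6,"claw": 1},
    {"xyz": [-2,-70,0],"twist": 12,"claw": 1},
    {"xyz": [-3,-105,0],"twist": 18,"claw": 1},
    {"xyz": [-4,-138,0],"twist": 24,"claw": 1},
    {"xyz": [-5,-138,0],"twist": 24,"claw": 1},
  ],
)

```text
clock: 4.47
eef_pos: [0.5441, -0.1005, 0.3297]
tcp_rot: [0.166, 0.986, -0.002, 0.001]
ft_force: [-0.9, 0.1, -0.0]
width: 0.0853
grip_force: 0.0
```

Run:
```python
from h import *
go([.5634,-.1032,.16]);s=r.observe()
cv2.imwrite("pics/w1.png",r.get_image("wrist"))
az=-.3256;a=np.r_[np.sin(.6109)*np.cos(az),np.sin(.6109)*np.sin(az),np.cos(.6109)];t=np.array([.5851,-.1105,.193])
print(proj("wrist",[t,t-.06*a],s))
```

```text
t 4.4667 p [ 0.5441 -0.1005  0.3297] azx 160.86338187207517 tilt 0.20669024639156175 F [-0.8784  0.1205 -0.0366] w 0.085337513997826 0.0
[0.5634, -0.1032, 0.16] -> [-18.762    4.239  169.6852]
[[322.7226 285.8343]
 [321.519  218.0576]]
```

View pics/w1.png

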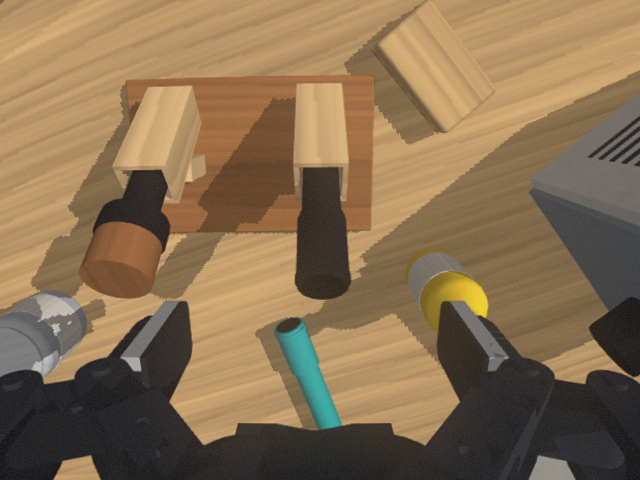

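Wrist view: the plain black collar end is at (323,285), as predicted (323,286). The brush is at (120,265), the teal look-alike at (310,370) and the glue at (450,290). Descending with the fingers part-closed so they clear the glue.

Request:
step_arm(
  motion=[
    {"xyz": [-19,4,10],"twist": 0,"claw": 0.4},
    {"xyz": [-19,4,40],"twist": 0,"claw": 0.4},
    {"xyz": [-19,4,70],"twist": 0,"claw": 0.4},
    {"xyz": [-19,4,95],"twist": 0,"claw": 0.4},
    {"xyz": [-19,4,110],"twist": 0,"claw": 0.4},
  ],
)

```text
clock: 4.93
eef_pos: [0.5617, -0.0952, 0.2169]
tcp_rot: [0.16, 0.987, 0.001, -0.002]
ft_force: [-0.4, -0.0, -0.3]
width: 0.0595
grip_force: 0.0
```

Request:
step_arm(
  motion=[
    {"xyz": [0,0,15],"twist": 0,"claw": 0.4},
    {"xyz": [0,0,30],"twist": 0,"claw": 0.4},
    {"xyz": [0,0,45],"twist": 0,"claw": 0.4},
    {"xyz": [0,0,58],"twist": 0,"claw": 0.4},
    {"xyz": [0,0,58],"twist": 0,"claw": 0.4},
  ],
)

```text
clock: 5.35
eef_pos: [0.561, -0.095, 0.1591]
tcp_rot: [0.16, 0.987, 0.001, -0.003]
ft_force: [-0.3, -0.2, -0.1]
width: 0.0595
grip_force: 0.0
```

Run:
```python
from h import *
go([.5634,-.1032,.16])
w=r.get_image("wrist");b=r.get_image("side")[150:270,240:360]
cv2.imwrite("pics/w2.png",np.hstack([cv2.resize(w,(480,360)),cv2.resize(b,(320,360)) if 0 else cv2.resize(b,(320,360))]))
```

```text
t 5.35 p [ 0.561  -0.095   0.1591] azx 161.54391945918562 tilt 0.3007750826449253 F [-0.2969 -0.1507 -0.084 ] w 0.05953230001658034 0.0
[0.5634, -0.1032, 0.16] -> [-4.858  -7.0029 -0.9091]
```

View pics/w2.png

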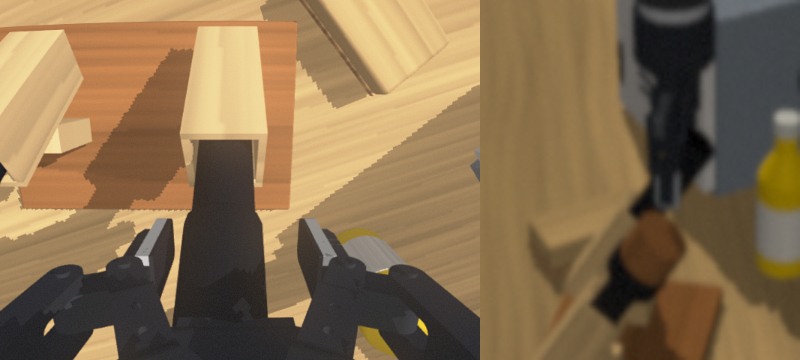

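The collar sits slightly left of the centre between the pads (222 vs 236 in the crop), which agrees with the computed -7 mm in y. Correct and close.

Request:
step_arm(
  motion=[
    {"xyz": [-2,-4,0],"twist": 0,"claw": 0.4},
    {"xyz": [-4,-7,0],"twist": 0,"claw": 0.4},
    {"xyz": [-4,-7,0],"twist": 0,"claw": 0.2},
    {"xyz": [-4,-7,0],"twist": 0,"claw": -0.1},
    {"xyz": [-4,-7,0],"twist": 0,"claw": -1},
  ],
)

```text
clock: 5.87
eef_pos: [0.5649, -0.1049, 0.1634]
tcp_rot: [0.162, 0.987, 0.0, 0.001]
ft_force: [0.5, 0.7, 1.2]
width: 0.035
grip_force: 59.3
```

Request:
step_arm(
  motion=[
    {"xyz": [0,0,0],"twist": 0,"claw": -1},
    {"xyz": [0,0,0],"twist": 0,"claw": -1},
    {"xyz": [0,0,0],"twist": 0,"claw": -1},
    {"xyz": [0,0,0],"twist": 0,"claw": -1},
    {"xyz": [0,0,0],"twist": 0,"claw": -1},
  ],
)

```text
clock: 6.28
eef_pos: [0.5649, -0.1048, 0.1633]
tcp_rot: [0.162, 0.987, -0.0, 0.001]
ft_force: [1.3, 0.3, 5.7]
width: 0.0347
grip_force: 59.4
```

Request:
step_arm(
  motion=[
    {"xyz": [-5,0,-7],"twist": 0,"claw": -1},
    {"xyz": [-10,0,-14],"twist": 0,"claw": -1},
    {"xyz": [-15,0,-21],"twist": 0,"claw": -1},
    {"xyz": [-20,0,-29],"twist": 0,"claw": -1},
    {"xyz": [-25,0,-36],"twist": 0,"claw": -1},
  ],
)

```text
clock: 6.7
eef_pos: [0.5868, -0.1125, 0.1965]
tcp_rot: [0.161, 0.987, 0.0, -0.002]
ft_force: [-0.8, 0.5, -1.7]
width: 0.0349
grip_force: 59.8
```

Request:
step_arm(
  motion=[
    {"xyz": [-9,0,-13],"twist": 0,"claw": -1},
    {"xyz": [-18,0,-26],"twist": 0,"claw": -1},
    {"xyz": [-27,0,-39],"twist": 0,"claw": -1},
    {"xyz": [-36,0,-51],"twist": 0,"claw": -1},
    {"xyz": [-45,0,-64],"twist": 0,"claw": -1},
  ],
)

```text
clock: 7.12
eef_pos: [0.6298, -0.1269, 0.2604]
tcp_rot: [0.161, 0.987, 0.0, -0.002]
ft_force: [0.5, -0.7, -1.9]
width: 0.0349
grip_force: 59.8
```

Request:
step_arm(
  motion=[
    {"xyz": [-4,0,-15],"twist": 0,"claw": -1},
    {"xyz": [-8,0,-35],"twist": 0,"claw": -1},
    {"xyz": [-8,0,-55],"twist": 0,"claw": -1},
    {"xyz": [-8,0,-75],"twist": 0,"claw": -1},
    {"xyz": [-8,0,-80],"twist": 0,"claw": -1},
  ],
)

```text
clock: 7.53
eef_pos: [0.6383, -0.1298, 0.3441]
tcp_rot: [0.162, 0.987, -0.0, 0.001]
ft_force: [0.1, -0.2, -1.4]
width: 0.0345
grip_force: 59.8
```

Run:
```python
from h import *
go()
a=r.get_image("scene")[140:340,220:500];b=r.get_image("side")[40:300,200:420]
cv2.imwrite("pics/n1.png",np.hstack([cv2.resize(a,(448,320)),cv2.resize(b,(352,416))[:320]]))
cv2.imwrite("pics/n1full.png",r.get_image("scene"))
# bench map of bystanders: pixel->z plane
def plane(u,z):
    g=least_squares(lambda p:proj("scene",[p[0],p[1],z])[0]-u,[.4,0]);return g.x
for k,u,z in[("green ends",(430,240),.015),("",(487,247),.015),("blue",(362,176),.015),("",(310,177),.015),("blue2",(243,166),.015),("",(279,196),.015),("block",(393,262),.03),("glue",(352,292),.16),("can",(242,222),.09),("teal",(301,290),.015),("",(272,338),.015),("free?",(400,215),0)]: print(k,plane(u,z))
```

```text
t 7.5333 p [ 0.6383 -0.1298  0.3441] azx 161.41152007850746 tilt 0.09117116198721506 F [ 0.0604 -0.2252 -1.3538] w 0.03449434509874905 59.82960283756256
green ends [0.3282 0.1236]
 [0.2682 0.3046]
blue [ 0.1772 -0.1997]
 [ 0.2683 -0.3701]
blue2 [ 0.3351 -0.6197]
 [ 0.3968 -0.4299]
block [0.4738 0.0457]
glue [ 0.695  -0.0078]
can [ 0.5931 -0.4545]
teal [ 0.6951 -0.1811]
 [ 0.8788 -0.1838]
free? [ 0.2669 -0.0093]
```

View pics/n1.png

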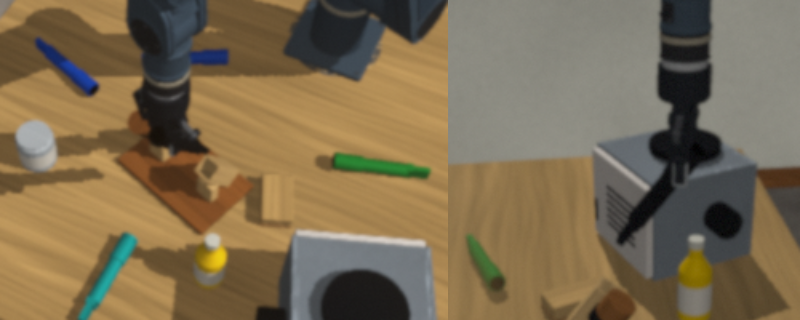

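The nozzle is out and held at its 35° lean (side crop slit (625,240), collar (685,160)). The tool can only turn about the vertical, so I'll level the nozzle by standing its slit end on the clear bench in front of the robot and swinging the grip down in an arc about that end.

Request:
step_arm(
  motion=[
    {"xyz": [25,3,0],"twist": 0,"claw": -1},
    {"xyz": [60,7,0],"twist": 0,"claw": -1},
    {"xyz": [97,11,0],"twist": 0,"claw": -1},
    {"xyz": [134,15,0],"twist": 0,"claw": -1},
    {"xyz": [170,19,0],"twist": 0,"claw": -1},
  ],
)

```text
clock: 8.1
eef_pos: [0.4803, -0.0564, 0.3391]
tcp_rot: [0.162, 0.987, 0.0, -0.003]
ft_force: [0.2, 0.2, -0.8]
width: 0.0346
grip_force: 59.9
```

Request:
step_arm(
  motion=[
    {"xyz": [37,4,0],"twist": 0,"claw": -1},
    {"xyz": [74,8,0],"twist": 0,"claw": -1},
    {"xyz": [111,12,0],"twist": 0,"claw": -1},
    {"xyz": [148,17,0],"twist": 0,"claw": -1},
    {"xyz": [185,22,0],"twist": 0,"claw": -1},
  ],
)

```text
clock: 8.52
eef_pos: [0.3121, 0.0232, 0.3395]
tcp_rot: [0.162, 0.987, -0.0, -0.002]
ft_force: [-0.2, 1.3, -1.2]
width: 0.0346
grip_force: 59.9
```

Request:
step_arm(
  motion=[
    {"xyz": [0,0,20],"twist": 0,"claw": -1},
    {"xyz": [0,0,50],"twist": 0,"claw": -1},
    {"xyz": [0,0,85],"twist": 0,"claw": -1},
    {"xyz": [0,0,120],"twist": 0,"claw": -1},
    {"xyz": [0,0,140],"twist": 0,"claw": -1},
  ],
)

```text
clock: 8.93
eef_pos: [0.3115, 0.023, 0.1958]
tcp_rot: [0.161, 0.987, -0.0, -0.004]
ft_force: [-0.4, 0.0, -1.1]
width: 0.0349
grip_force: 60.0
```

Run:
```python
from h import *
go()
b=r.get_image("side")[100:360,60:360];a=r.get_image("scene")[120:280,330:520]
cv2.imwrite("pics/p1.png",np.hstack([cv2.resize(b,(415,360)),cv2.resize(a,(385,324),interpolation=2)[:360] if 0 else cv2.resize(a,(385,360))]))
```

```text
t 8.9333 p [0.3115 0.023  0.1958] azx 161.42042713121722 tilt 0.4696169457839574 F [-0.4066  0.0215 -1.1314] w 0.034890946464528026 60.0053071975708
```

View pics/p1.png

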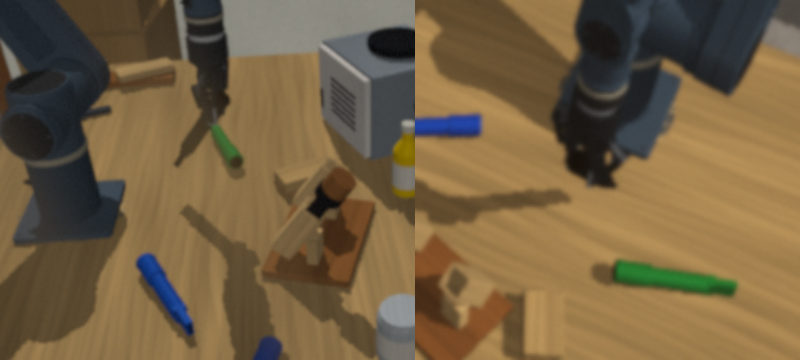

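The space below is clear: slit tip at side crop (180,162), green look-alike well off to the side. Lowering to touch.

Request:
step_arm(
  motion=[
    {"xyz": [0,0,12],"twist": 0,"claw": -1},
    {"xyz": [0,0,25],"twist": 0,"claw": -1},
    {"xyz": [0,0,38],"twist": 0,"claw": -1},
    {"xyz": [0,0,48],"twist": 0,"claw": -1},
    {"xyz": [0,0,52],"twist": 0,"claw": -1},
  ],
)

```text
clock: 9.45
eef_pos: [0.3141, 0.0226, 0.1492]
tcp_rot: [0.162, 0.987, -0.0, -0.001]
ft_force: [-0.4, -0.1, -2.2]
width: 0.0345
grip_force: 60.0
```

Request:
step_arm(
  motion=[
    {"xyz": [0,0,3],"twist": 0,"claw": -1},
    {"xyz": [0,0,6],"twist": 0,"claw": -1},
    {"xyz": [0,0,8],"twist": 0,"claw": -1},
    {"xyz": [0,0,10],"twist": 0,"claw": -1},
    {"xyz": [0,0,12],"twist": 0,"claw": -1},
  ],
)

```text
clock: 9.87
eef_pos: [0.3151, 0.0225, 0.1387]
tcp_rot: [0.162, 0.987, 0.0, 0.0]
ft_force: [0.5, -0.2, -1.7]
width: 0.0351
grip_force: 60.0
```

Request:
step_arm(
  motion=[
    {"xyz": [-6,0,8],"twist": 0,"claw": -1},
    {"xyz": [-13,0,13],"twist": 0,"claw": -1},
    {"xyz": [-19,0,19],"twist": 0,"claw": -1},
    {"xyz": [-25,0,25],"twist": 0,"claw": -1},
    {"xyz": [-31,0,31],"twist": 0,"claw": -1},
  ],
)

```text
clock: 10.28
eef_pos: [0.3464, 0.0124, 0.108]
tcp_rot: [0.162, 0.987, 0.0, 0.002]
ft_force: [2.3, 1.1, 6.0]
width: 0.0348
grip_force: 59.1
```

Run:
```python
from h import *
go();s=r.observe()
b=r.get_image("side")[130:290,120:280];w=r.get_image("wrist")
cv2.imwrite("pics/p2.png",np.hstack([cv2.resize(b,(360,360)),cv2.resize(w,(440,330),interpolation=2) if 0 else cv2.resize(w,(440,360))]))
```

```text
t 10.2833 p [0.3464 0.0124 0.108 ] azx 161.37139693639799 tilt 0.21690296123620667 F [2.278  1.0635 6.0319] w 0.034802906703487554 59.07942295074463
```

View pics/p2.png

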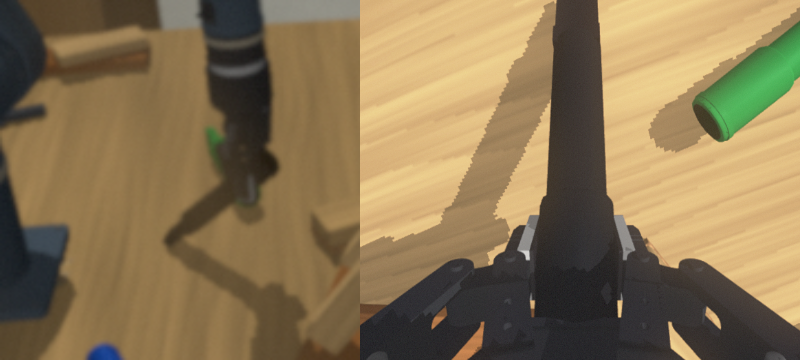

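The slit tip is on the bench (side crop (170,240)) and the nozzle is swinging in the grip, 6 N contact. The green piece is clear. That was my last permitted view, so from here I measure numerically. Continuing the arc.

Request:
step_arm(
  motion=[
    {"xyz": [-6,0,9],"twist": 0,"claw": -1},
    {"xyz": [-13,0,18],"twist": 0,"claw": -1},
    {"xyz": [-18,0,28],"twist": 0,"claw": -1},
    {"xyz": [-23,0,38],"twist": 0,"claw": -1},
    {"xyz": [-27,0,48],"twist": 0,"claw": -1},
  ],
)

```text
clock: 10.8
eef_pos: [0.371, 0.0035, 0.0595]
tcp_rot: [0.162, 0.987, -0.0, 0.001]
ft_force: [2.6, -1.2, 3.3]
width: 0.0347
grip_force: 59.3
```

Request:
step_arm(
  motion=[
    {"xyz": [-4,0,9],"twist": 0,"claw": -1},
    {"xyz": [-6,0,17],"twist": 0,"claw": -1},
    {"xyz": [-8,0,24],"twist": 0,"claw": -1},
    {"xyz": [-9,0,30],"twist": 0,"claw": -1},
    {"xyz": [-9,0,33],"twist": 0,"claw": -1},
  ],
)

```text
clock: 11.22
eef_pos: [0.3784, 0.001, 0.0257]
tcp_rot: [0.162, 0.987, -0.0, 0.0]
ft_force: [2.6, -1.4, 4.3]
width: 0.0349
grip_force: 59.3
```

Request:
step_arm(
  motion=[
    {"xyz": [0,0,1],"twist": 0,"claw": -1},
    {"xyz": [0,0,2],"twist": 0,"claw": -1},
    {"xyz": [0,0,3],"twist": 0,"claw": -1},
    {"xyz": [0,0,4],"twist": 0,"claw": -1},
    {"xyz": [0,0,4],"twist": 0,"claw": -1},
  ],
)

```text
clock: 11.63
eef_pos: [0.3787, 0.001, 0.0227]
tcp_rot: [0.162, 0.987, -0.0, 0.001]
ft_force: [1.9, -1.4, 3.3]
width: 0.0348
grip_force: 59.3
```

Request:
step_arm(
  motion=[
    {"xyz": [0,0,-30],"twist": 0,"claw": -1},
    {"xyz": [0,0,-65],"twist": 0,"claw": -1},
    {"xyz": [0,0,-105],"twist": 0,"claw": -1},
    {"xyz": [0,0,-145],"twist": 0,"claw": -1},
    {"xyz": [0,0,-180],"twist": 0,"claw": -1},
  ],
)

```text
clock: 12.05
eef_pos: [0.3767, 0.0016, 0.203]
tcp_rot: [0.162, 0.987, 0.0, -0.001]
ft_force: [1.2, 0.4, -1.2]
width: 0.0347
grip_force: 60.1
```

Request:
step_arm(
  motion=[
    {"xyz": [0,0,-35],"twist": 0,"claw": -1},
    {"xyz": [0,0,-70],"twist": 0,"claw": -1},
    {"xyz": [0,0,-100],"twist": 0,"claw": -1},
    {"xyz": [0,0,-115],"twist": 0,"claw": -1},
    {"xyz": [0,0,-115],"twist": 0,"claw": -1},
  ],
)

```text
clock: 12.47
eef_pos: [0.3789, 0.0012, 0.3201]
tcp_rot: [0.162, 0.987, 0.0, 0.002]
ft_force: [0.1, -0.2, -1.8]
width: 0.0347
grip_force: 60.1
```

Run:
```python
from h import *
go();s=r.observe()
ims={n:r.get_image(n) for n in("wrist","side","scene")}
R=Rn.from_quat(s["tcp_rot"]).as_matrix();p=s["eef_pos"]
d=-R[:,0];d[2]=0;d/=np.linalg.norm(d)
def ax(t):return d*np.cos(t)+np.array([0,0,np.sin(t)])  # slit->collar, t = elevation
for t in(-5,0,5,10):
    a=ax(np.radians(t));c=p-.01*0*a
    print(t,{n:proj(n,[c-.16*a,c-.06*a,c+.04*a],s).round(0).tolist() for n in ims})
w=ims["wrist"];g=w.max(2)
print("wrist dark spans by row")
for y in range(0,300,15):
    x=np.where(g[y,230:420]<60)[0]; print(y,(x.min()+230,x.max()+230,len(x)) if len(x) else None,end="; ")
np.save("ims.npy",np.stack([ims[n] for n in("wrist","side","scene")]))
```

```text
t 12.4667 p [0.3789 0.0012 0.3201] azx 161.4056911426138 tilt 0.22435560244238037 F [ 0.1302 -0.205  -1.804 ] w 0.03474573452697094 60.13240098953247
-5 {'wrist': [[320.0, -293.0], [319.0, 148.0], [318.0, 423.0]], 'side': [[176.0, 129.0], [213.0, 135.0], [251.0, 141.0]], 'scene': [[439.0, 149.0], [417.0, 169.0], [394.0, 190.0]]}
0 {'wrist': [[319.0, -252.0], [319.0, 145.0], [318.0, 430.0]], 'side': [[177.0, 134.0], [213.0, 136.0], [251.0, 139.0]], 'scene': [[438.0, 152.0], [417.0, 170.0], [394.0, 189.0]]}
5 {'wrist': [[319.0, -213.0], [319.0, 145.0], [318.0, 437.0]], 'side': [[178.0, 139.0], [213.0, 138.0], [250.0, 138.0]], 'scene': [[437.0, 156.0], [416.0, 172.0], [395.0, 189.0]]}
10 {'wrist': [[318.0, -176.0], [318.0, 146.0], [318.0, 443.0]], 'side': [[179.0, 144.0], [214.0, 140.0], [250.0, 137.0]], 'scene': [[436.0, 159.0], [416.0, 173.0], [395.0, 188.0]]}
wrist dark spans by row
0 (np.int64(277), np.int64(318), 24); 15 (np.int64(286), np.int64(317), 22); 30 (np.int64(276), np.int64(323), 20); 45 (np.int64(283), np.int64(318), 18); 60 (np.int64(282), np.int64(321), 20); 75 (np.int64(289), np.int64(307), 10); 90 (np.int64(276), np.int64(318), 20); 105 (np.int64(282), np.int64(323), 21); 120 (np.int64(278), np.int64(318), 21); 135 (np.int64(277), np.int64(324), 19); 150 (np.int64(279), np.int64(317), 20); 165 (np.int64(277), np.int64(323), 21); 180 (np.int64(282), np.int64(314), 18); 195 (np.int64(280), np.int64(321), 16); 210 (np.int64(280), np.int64(321), 18); 225 (np.int64(285), np.int64(323), 20); 240 (np.int64(277), np.int64(321), 26); 255 (np.int64(272), np.int64(321), 38); 270 (np.int64(267), np.int64(330), 55); 285 (np.int64(258), np.int64(357), 85);
```

Run:
```python
import numpy as np,cv2
I=np.load("ims.npy");s=I[1].astype(int);b=cv2.imread("pics/side0.png").astype(int)
g=s.max(2);dd=np.abs(s-b).sum(2)
for x in range(160,236,4):
    y=np.where((g[95:180,x]<75)&(dd[95:180,x]>40))[0]+95
    print(x,(y.min(),y.max(),len(y),round(y.mean(),1)) if len(y) else None)
print(g[118:158:2,180:216:3])
```

```text
160 (np.int64(96), np.int64(96), 1, np.float64(96.0))
164 None
168 (np.int64(95), np.int64(96), 2, np.float64(95.5))
172 None
176 None
180 (np.int64(140), np.int64(145), 6, np.float64(142.5))
184 (np.int64(138), np.int64(145), 7, np.float64(141.9))
188 (np.int64(139), np.int64(145), 7, np.float64(142.0))
192 (np.int64(137), np.int64(146), 10, np.float64(141.5))
196 (np.int64(136), np.int64(146), 11, np.float64(141.0))
200 (np.int64(136), np.int64(145), 10, np.float64(140.5))
204 (np.int64(135), np.int64(145), 11, np.float64(140.0))
208 (np.int64(135), np.int64(145), 11, np.float64(140.0))
212 (np.int64(134), np.int64(144), 11, np.float64(139.0))
216 (np.int64(134), np.int64(144), 11, np.float64(139.0))
220 (np.int64(95), np.int64(144), 23, np.float64(123.1))
224 (np.int64(95), np.int64(143), 49, np.float64(119.0))
228 (np.int64(95), np.int64(143), 49, np.float64(119.0))
232 (np.int64(95), np.int64(148), 54, np.float64(121.5))
[[ 67  65  67 125 134 133 135 134 135 135 136 138]
 [ 67  66  68 115 132 134 134 135 135 135 137 137]
 [ 68  65  65 112 133 133 134 135 135 135 135 136]
 [ 68  
[... 160 characters left out ...]
 85 132 134 135 134 134 133 135 136]
 [ 72  68  66  80 131 132 133 133 133 132 132 126]
 [ 72  70  67  75 121 122 122 106  97  90  82  69]
 [ 73  71  68  68  75  61  57  49  40  33  28  25]
 [ 63  57  55  52  45  41  40  38  34  30  28  25]
 [ 54  52  49  46  44  43  39  37  35  29  30  27]
 [ 53  52  52  48  46  42  40  40  38  33  28  28]
 [ 54  54  55  50  48  45  44  40  39  43  46  53]
 [ 82  76  93  94  64  70  83  89  95 107 126 131]
 [110 105 124 135 123 130 136 140 136 141 148 152]
 [103 100 109 137 137 140 141 139 139 144 150 152]
 [ 91  88  94 137 134 140 142 139 140 144 150 151]
 [101 105  96 136 137 140 142 139 144 147 150 151]
 [103 101  97 137 136 141 140 140 141 146 150 150]]
```

Held by 60 N but still about 8° off level, collar high. I'll finish the turn by resting the slit end on the rim of its own empty, fixed socket, with the grip beyond it, and lowering a little.

Request:
step_arm(
  motion=[
    {"xyz": [-20,-3,0],"twist": 0,"claw": -1},
    {"xyz": [-50,-7,0],"twist": 0,"claw": -1},
    {"xyz": [-85,-11,0],"twist": 0,"claw": -1},
    {"xyz": [-120,-16,0],"twist": 0,"claw": -1},
    {"xyz": [-155,-20,0],"twist": 0,"claw": -1},
  ],
)

```text
clock: 13.03
eef_pos: [0.5187, -0.0676, 0.314]
tcp_rot: [0.162, 0.987, 0.0, -0.003]
ft_force: [0.6, 1.5, -1.2]
width: 0.0347
grip_force: 60.1
```

Request:
step_arm(
  motion=[
    {"xyz": [-35,-5,0],"twist": 0,"claw": -1},
    {"xyz": [-70,-9,0],"twist": 0,"claw": -1},
    {"xyz": [-105,-14,0],"twist": 0,"claw": -1},
    {"xyz": [-135,-18,0],"twist": 0,"claw": -1},
    {"xyz": [-151,-20,0],"twist": 0,"claw": -1},
  ],
)

```text
clock: 13.45
eef_pos: [0.6569, -0.1358, 0.3113]
tcp_rot: [0.162, 0.987, 0.0, -0.004]
ft_force: [0.6, 0.6, -2.4]
width: 0.0345
grip_force: 60.1
```

Request:
step_arm(
  motion=[
    {"xyz": [0,0,20],"twist": 0,"claw": -1},
    {"xyz": [0,0,50],"twist": 0,"claw": -1},
    {"xyz": [0,0,80],"twist": 0,"claw": -1},
    {"xyz": [0,0,105],"twist": 0,"claw": -1},
    {"xyz": [0,0,120],"twist": 0,"claw": -1},
  ],
)

```text
clock: 13.87
eef_pos: [0.6521, -0.1333, 0.189]
tcp_rot: [0.162, 0.987, 0.001, -0.006]
ft_force: [0.7, 0.3, -2.1]
width: 0.0347
grip_force: 60.1
```

```bash
cat >> h.py <<'E'
def tilt():
    "elevation of the held nozzle from its dark silhouette in the side picture, against the level model"
    s=r.observe();im=r.get_image("side").max(2).astype(int)
    R=Rn.from_quat(s["tcp_rot"]).as_matrix();p=s["eef_pos"];d=-R[:,0]*[1,1,0];d/=np.linalg.norm(d)
    L=np.array([.15,.13,.11,.09,.07,.05])
    P=lambda t,o:proj("side",p+np.array([0,0,o])-L[:,None]*(d*np.cos(t)+np.array([0,0,np.sin(t)])),s)
    m=[]
    for u,v in P(np.radians(4),0):
        c=im[int(v)-22:int(v)+23,int(round(u))];y=np.where(c<62)[0]
        lab=np.split(y,np.where(np.diff(y)>1)[0]+1);y=max(lab,key=len) if len(y) else y
        m.append((y.mean()+int(v)-22,len(y)) if len(y) else (np.nan,0))
    m=np.array(m);ok=(m[:,1]>3)&(m[:,1]<18)
    g=least_squares(lambda q:(P(q[0],q[1])[:,1]-m[:,0])[ok],[0,0],x_scale=[.1,.01],loss="soft_l1")
    print("rows",m.round(1).tolist(),"elev deg",np.degrees(g.x[0]),"axis off mm",g.x[1]*1000,"res",g.fun)
E
python3 - <<'E'
from h import *
go();tilt()
E
```

```text
t 13.8667 p [ 0.6521 -0.1333  0.189 ] azx 161.39544426934992 tilt 0.7105049157598777 F [ 0.7278  0.3401 -2.1194] w 0.03465364256633502 60.14201045036316
rows [[202.5, 8.0], [202.0, 9.0], [202.5, 12.0], [202.0, 11.0], [202.0, 11.0], [202.0, 13.0]] elev deg 7.0969727529741515 axis off mm 1.918139786147638 res [-0.1164  0.2959 -0.2911  0.1226  0.0372 -0.0475]
```

Request:
step_arm(
  motion=[
    {"xyz": [0,0,4],"twist": 0,"claw": -1},
    {"xyz": [0,0,8],"twist": 0,"claw": -1},
    {"xyz": [0,0,12],"twist": 0,"claw": -1},
    {"xyz": [0,0,16],"twist": 0,"claw": -1},
    {"xyz": [0,0,20],"twist": 0,"claw": -1},
  ],
)

```text
clock: 14.33
eef_pos: [0.6562, -0.1346, 0.1785]
tcp_rot: [0.162, 0.987, -0.0, 0.001]
ft_force: [-0.4, 0.1, -1.0]
width: 0.0348
grip_force: 60.1
```

Request:
step_arm(
  motion=[
    {"xyz": [0,0,2],"twist": 0,"claw": -1},
    {"xyz": [0,0,4],"twist": 0,"claw": -1},
    {"xyz": [0,0,6],"twist": 0,"claw": -1},
    {"xyz": [0,0,8],"twist": 0,"claw": -1},
    {"xyz": [0,0,8],"twist": 0,"claw": -1},
  ],
)

```text
clock: 14.75
eef_pos: [0.6553, -0.1343, 0.1689]
tcp_rot: [0.162, 0.987, 0.0, -0.0]
ft_force: [-0.4, -1.1, -1.9]
width: 0.0349
grip_force: 60.1
```

Request:
step_arm(
  motion=[
    {"xyz": [0,0,2],"twist": 0,"claw": -1},
    {"xyz": [0,0,4],"twist": 0,"claw": -1},
    {"xyz": [0,0,6],"twist": 0,"claw": -1},
    {"xyz": [0,0,8],"twist": 0,"claw": -1},
    {"xyz": [0,0,8],"twist": 0,"claw": -1},
  ],
)

```text
clock: 15.17
eef_pos: [0.6552, -0.1343, 0.1605]
tcp_rot: [0.162, 0.987, 0.0, -0.001]
ft_force: [-0.6, -0.0, -1.2]
width: 0.0343
grip_force: 60.1
```

Run:
```python
from h import *
go();tilt()
```

```text
t 15.1667 p [ 0.6552 -0.1343  0.1605] azx 161.39882803797985 tilt 0.0628943015866911 F [-0.5519 -0.0396 -1.2023] w 0.03428627673949671 60.11520266532898
rows [[213.0, 9.0], [213.0, 9.0], [212.0, 11.0], [212.0, 11.0], [212.0, 11.0], [211.5, 12.0]] elev deg 9.228952618223962 axis off mm 4.530085684052996 res [-0.0003 -0.2974  0.4041  0.1042 -0.197   0.0004]
```

Request:
step_arm(
  motion=[
    {"xyz": [0,0,2],"twist": 0,"claw": -1},
    {"xyz": [0,0,4],"twist": 0,"claw": -1},
    {"xyz": [0,0,6],"twist": 0,"claw": -1},
    {"xyz": [0,0,8],"twist": 0,"claw": -1},
    {"xyz": [0,0,10],"twist": 0,"claw": -1},
  ],
)

```text
clock: 15.63
eef_pos: [0.656, -0.1345, 0.152]
tcp_rot: [0.162, 0.987, -0.0, 0.001]
ft_force: [1.7, 0.2, 1.6]
width: 0.0344
grip_force: 60.1
```

Request:
step_arm(
  motion=[
    {"xyz": [0,0,2],"twist": 0,"claw": -1},
    {"xyz": [0,0,4],"twist": 0,"claw": -1},
    {"xyz": [0,0,6],"twist": 0,"claw": -1},
    {"xyz": [0,0,8],"twist": 0,"claw": -1},
    {"xyz": [0,0,10],"twist": 0,"claw": -1},
  ],
)

```text
clock: 16.05
eef_pos: [0.6557, -0.1345, 0.1414]
tcp_rot: [0.162, 0.987, -0.0, 0.0]
ft_force: [1.6, -0.4, 1.4]
width: 0.0342
grip_force: 60.1
```

Run:
```python
from h import *
go();tilt()
```

```text
t 16.05 p [ 0.6557 -0.1345  0.1414] azx 161.39678761152499 tilt 0.030733107707815236 F [ 1.6258 -0.4028  1.3558] w 0.03424219047810232 60.068639516830444
rows [[214.5, 8.0], [215.0, 9.0], [214.0, 11.0], [215.0, 11.0], [216.0, 11.0], [215.5, 12.0]] elev deg 4.645313687855886 axis off mm 7.413420902932165 res [-0.0887 -0.3483  0.8944  0.1395 -0.6132  0.1365]
```

Request:
step_arm(
  motion=[
    {"xyz": [0,0,2],"twist": 0,"claw": -1},
    {"xyz": [0,0,4],"twist": 0,"claw": -1},
    {"xyz": [0,0,6],"twist": 0,"claw": -1},
    {"xyz": [0,0,8],"twist": 0,"claw": -1},
    {"xyz": [0,0,9],"twist": 0,"claw": -1},
  ],
)

```text
clock: 16.52
eef_pos: [0.6555, -0.1344, 0.1318]
tcp_rot: [0.162, 0.987, 0.0, -0.0]
ft_force: [2.5, -0.8, 2.6]
width: 0.0346
grip_force: 60.1
```

Run:
```python
from h import *
go();tilt()
```

```text
t 16.5167 p [ 0.6555 -0.1344  0.1318] azx 161.4003000461556 tilt 0.013779084174676477 F [ 2.4985 -0.7508  2.5672] w 0.034640006865091395 60.06237745285034
rows [[214.0, 9.0], [215.0, 9.0], [215.5, 12.0], [216.5, 12.0], [218.0, 11.0], [218.0, 13.0]] elev deg -0.5833113281318406 axis off mm 4.31574322198979 res [ 0.0341 -0.1231  0.2246  0.0772 -0.5655  0.2965]
```

Level now (-0.6°). Raise straight up and check against a cleaner background.

Request:
step_arm(
  motion=[
    {"xyz": [0,0,-8],"twist": 0,"claw": -1},
    {"xyz": [0,0,-25],"twist": 0,"claw": -1},
    {"xyz": [0,0,-50],"twist": 0,"claw": -1},
    {"xyz": [0,0,-80],"twist": 0,"claw": -1},
    {"xyz": [0,0,-110],"twist": 0,"claw": -1},
  ],
)

```text
clock: 16.98
eef_pos: [0.6543, -0.1339, 0.2419]
tcp_rot: [0.162, 0.987, 0.0, -0.002]
ft_force: [0.3, -0.8, -0.9]
width: 0.0346
grip_force: 59.8
```

Request:
step_arm(
  motion=[
    {"xyz": [10,0,-30],"twist": 0,"claw": -1},
    {"xyz": [30,0,-60],"twist": 0,"claw": -1},
    {"xyz": [55,0,-85],"twist": 0,"claw": -1},
    {"xyz": [75,0,-100],"twist": 0,"claw": -1},
    {"xyz": [80,0,-105],"twist": 0,"claw": -1},
  ],
)

```text
clock: 17.4
eef_pos: [0.5779, -0.1079, 0.3526]
tcp_rot: [0.161, 0.987, -0.0, 0.003]
ft_force: [0.3, 1.4, -0.8]
width: 0.0346
grip_force: 59.8
```

Request:
step_arm(
  motion=[
    {"xyz": [0,0,0],"twist": 0,"claw": -1},
    {"xyz": [0,0,0],"twist": 0,"claw": -1},
    {"xyz": [0,0,0],"twist": 0,"claw": -1},
    {"xyz": [0,0,0],"twist": 0,"claw": -1},
    {"xyz": [0,0,0],"twist": 0,"claw": -1},
  ],
)

```text
clock: 17.82
eef_pos: [0.5798, -0.109, 0.3448]
tcp_rot: [0.162, 0.987, 0.0, -0.002]
ft_force: [-0.4, 0.7, -1.6]
width: 0.0346
grip_force: 59.9
```

Run:
```python
from h import *
go();tilt();print(np.abs(r.observe()["qvel"]).max())
# bystanders & door vs earlier pictures: fraction changed in patches
a=r.get_image("scene").astype(int);b=cv2.imread("pics/scene0.png").astype(int);c=cv2.imread("pics/n1full.png").astype(int)
for k,(x0,y0,x1,y1) in dict(green=(425,232,492,252),blue1=(305,168,365,185),blue2=(240,162,284,200),can=(228,214,258,248),teal=(265,284,306,342),glue=(338,284,364,320),block=(378,246,406,282),door=(398,280,495,300)).items():
    f=lambda u,v:(np.abs(u-v).sum(2)[y0:y1,x0:x1]>60).mean().round(3);print(k,f(a,b),f(a,c))
```

```text
t 17.8167 p [ 0.5798 -0.109   0.3448] azx 161.3918221511358 tilt 0.22785197208329755 F [-0.4169  0.6845 -1.613 ] w 0.03455129396422691 59.85160052776337
rows [[137.5, 8.0], [137.5, 8.0], [138.0, 11.0], [138.0, 11.0], [139.0, 11.0], [139.5, 12.0]] elev deg 1.4744855319154724 axis off mm 4.144081234119921 res [-0.2747  0.1272  0.0363  0.4529 -0.1231 -0.1916]
0.010047225920261239
green 0.0 0.0
blue1 0.604 0.69
blue2 0.223 0.262
can 0.445 0.487
teal 0.0 0.0
glue 0.145 0.0
block 0.268 0.0
door 0.394 0.0
```

Run:
```python
from h import *
a=r.get_image("side");b=cv2.imread("pics/side0.png");H=lambda i:cv2.cvtColor(i,cv2.COLOR_BGR2HSV)
for k,(x0,y0,x1,y1) in dict(can=(325,305,378,370),blue2=(215,338,270,435),blue1=(152,278,205,345),brush=(280,220,325,290)).items():
    A,B=a[y0:y1,x0:x1],b[y0:y1,x0:x1]
    e=[np.argwhere(H(i)[...,1]<90 if k=="can" else (H(i)[...,0]>105)&(H(i)[...,0]<135)&(H(i)[...,1]>120) if "blue" in k else (H(i)[...,0]<12)&(H(i)[...,1]>100)).mean(0).round(1) for i in(A,B)]
    print(k,(np.abs(A.astype(int)-B).sum(2)>60).mean().round(3),e)
go();tilt()
```

```text
can 0.192 [array([34.5, 25.2]), array([34.2, 25.3])]
blue2 0.123 [array([45.9, 26.2]), array([46. , 26.1])]
blue1 0.369 [array([31.7, 26.5]), array([31.4, 26.5])]
brush 0.074 [array([20.6, 17. ]), array([19.5, 17.1])]
t 17.9667 p [ 0.5798 -0.109   0.3461] azx 161.39544929558548 tilt 0.11395216723628522 F [ 0.0457  0.1004 -1.5405] w 0.03458236104774418 59.85102832317352
rows [[136.5, 8.0], [137.5, 8.0], [137.5, 10.0], [138.0, 11.0], [138.5, 12.0], [138.5, 12.0]] elev deg 1.6903057983528913 axis off mm 4.522417664062793 res [ 0.2978 -0.3311  0.0473 -0.0672 -0.1743  0.2259]
```

Nothing else has moved; the nozzle is level, still and high. Handing in.

```bash
python3 -c "
from workcell import r
print(r.close_job())"
```

```text
the job is handed in; nothing more can be done
None
```

The filter door is shut on its catch, and the crevice nozzle is out of its socket and held still, within about 2° of level and roughly 0.35 m above the bench; the brush and bystanders stayed put, and the job was handed in at about 18 s.

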